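# Try the dish case, free its catch if it holds, and hold the lid open

### The job

I need both hands to take dishes out of the white dish case, so hold its lid open for me: first try the lid gently by its pull, without touching the slide catch, and if it is caught slide the catch right back. Raise the lid to about 60 degrees without ever letting it drop, and finish holding it there, still and in the gripper's fingers, because it has no stay. Leave the other things on the table where they are.

Things in the scene. Friction and masses are not known exactly. Their poses are not given: they have to be found in the camera images.
- case: The dish case, fixed to the table: a low white-painted box 200 mm deep (its x, front to back) x 320 mm wide (its y), walls 95 mm high, with a clear-topped lid on it. Origin: centre of its underside on the table. Its front (-x) faces roughly towards the robot: yaw up to 0.3 rad either way. On the front are the lid's bow pull and, beside it towards +y, the slide catch.
- lid (a joint): Angle of the lid about its hinge (rad): 0 shut, grows as the front edge rises; the hinge stops at 1.35, short of upright, so the lid falls shut from any angle when let go. The lid is 204 x 324 mm, 22 thick, 0.55 to 0.9 kg: about 2.5 to 4 N at the pull lifts it. When caught it still lifts through a few mm of play at the front (0.02 to 0.03 rad) and then stops hard (it need not be pulled with more than 15 N to tell; only the barest hold may slip); free, it just goes on rising.
- lid_hinge (a point): Middle of the hinge axis, at the top back edge of the case: 100 mm behind the case's origin, 95 mm up. The axis runs along the case's y.
- lid_handle (a point): Middle of the lid's steel bow pull: a round bar 10 mm thick and 120 mm long, parallel to the case's y and the hinge, 40 mm out from the front edge of the lid, with a leg at each end (110 mm clear between the legs). Shut, it lies 144 mm in front of and 35 mm to the -y side of the case's origin, 106 mm above the table; the lid's top is at 117 mm. It is 244 mm in front of the hinge axis and 11 mm above it, and turns with the lid; it can turn in a grip.
- catch (a joint): Travel of the slide catch (m): 0 fully shot, grows towards the case's +y (away from the pull), 0.022 drawn right back against its stop. Slides with about 2.5 N and stays where it is left. It starts anywhere in the first three quarters of its travel; the tongue and its adjustable keeper are inside the case, so its position does not tell whether the lid is caught. Drawn right back it always frees the lid.
- catch_tab (a point): Centre of the catch's steel thumb-piece, a block 14 mm wide (along the case's y), 26 mm out from the front, 22 mm high, on the front face of the case, 75 mm above the table, 119 mm in front of the case's origin and 105 mm (catch at 0) to 127 mm (drawn back) to its +y side. It moves along the case's y only; open space above it.
- saucer: Bystander, loose on the table near the case: white porcelain saucer, 92 mm across, 18 high. Origin: centre of its underside.
- bowl: Bystander, loose on the table near the case: white porcelain bowl, 80 mm across, 34 high. Origin: centre of its underside.
- weight: Bystander, loose on the table near the case: dark steel bar (paperweight) 22 x 110 x 16 mm. Origin: centre of its underside.
- water_cup: Bystander, loose on the table near the case: blue ceramic cup, 76 mm across, 85 high. Origin: centre of its underside.
- dye_jar: Bystander, loose on the table near the case: brown glass jar with a lid, 56 mm across, 70 high. Origin: centre of its underside.
- binder_bottle: Bystander, loose on the table near the case: white bottle, 56 mm across, 150 high. Origin: centre of its underside.
- brush: Bystander, loose on the table near the case: wooden-handled brush, 200 mm long, lying flat. Origin: centre of its underside (along its length).

How it is judged:
On the way:
1. the lid is tried first: lifted at least through its play while the catch is still where it was found (value of joint lid above 0.01 rad and distance of catch_tab from where it was at the start of the episode below 0.003 m), for 0.1 s.
At the end, for the whole second after the job is handed in: The lid is held still at 50 to 74 degrees (0.87 to 1.30 rad, under 0.08 rad/s) by the gripper's fingers, which bear on it with over 0.4 N; the catch is either where it was found (within 3 mm) or drawn right back (over 19 of its 22 mm); the bystanders are within 30 mm of where they stood (value of joint lid between 0.87 and 1.3 rad and velocity of joint lid between -0.08 and 0.08 rad/s and contact force between the fingers and lid above 0.4 N and (distance of catch_tab from where it was at the start of the episode below 0.003 m or value of joint catch above 0.019 m) and distance of each of saucer, bowl, weight, water_cup, dye_jar, binder_bottle, brush from where it was at the start of the episode below 0.03 m); the arm keeps its last pose, push and grip.
It fails at once if the lid is wrenched against its catch (over 80 N at the catch, about 60 N at the pull) (contact force between catch and lid above 80 N).
It fails at once if the lid is dropped: it falls faster than 1.5 rad/s from above its play (value of joint lid above 0.06 rad and velocity of joint lid below -1.5 rad/s).
It fails at once if a bystander is pushed more than 30 mm from its place or knocked over (distance of any of saucer, bowl, weight, water_cup, dye_jar, binder_bottle, brush from where it was at the start of the episode above 0.03 m or angle between any of saucer, bowl, weight, water_cup, dye_jar, binder_bottle, brush's own z axis and vertical above 0.5 rad).
It also fails if it takes over 64 s, if anything falls off the work surface, if the arm or the gripper's body presses on something with over 40 N, if the wrist force passes 120 N, or if a joint passes its speed limit or range.

### The arm

A 6-joint arm with a two-finger parallel gripper is mounted at the origin on the work surface. World frame = base frame: x ahead of the robot, y to its left, z up, the work surface at z = 0. Lengths are in m, angles in rad, forces in N, time in s.
With the tool pointing down it reaches from about 0.25 to 0.775 m from the base axis. Payload 4 kg.
Tool frame: the origin (TCP) lies at the very end of the fingers, on their centre line; the grasp point (between the pads) lies 19 mm behind it (robot.grip_point_offset is the distance from the TCP to the grasp point, in m); z points along the fingers, x is the direction in which the jaws open and shut, and the axes are right-handed (so a half turn about z gives the same grasp; the last joint's range is limited). The gripper opens to 94 mm and grips with 3 to 60 N. Pads are 16 mm wide; open, the fingers measure 119 mm over their backs; the gripper's body (75 mm by 177 mm) begins 78 mm behind the grasp point.
Start: joints at [-1.426, 0.087, 1.371, -0, 1.684, -0.103], TCP at [0.135, -0.533, 0.206] pointing down, gripper open.
Joint ranges: [-3.1, 3.1], [-0.76, 2.03], [0.27, 2.55], [-1.08, 4.22], [0.17, 2.65], [-2.57, 2.57]. Speed limits (rad/s): [2.79, 2.79, 3.14, 3.14, 3.14, 3.14].

### API

Orientations are given as [roll, pitch, yaw] about the fixed x, y, z axes, in that order (R = Rz(yaw) Ry(pitch) Rx(roll)).
In Python, from bench import robot gives the robot as it stands.
- The arm moves only by the shell command python3 -m inch 'ROWS'. ROWS is text: rows parted by semicolons, each of 5 numbers parted by spaces: the shift along the tool's x, y, z in cm, then the turn about the tool's z in rad, then the closure, from 0 (fully open) to 1 (shut). In form: tx ty tz spin claw; .... A call has 1 to 20 rows; each row is the pose to reach, as a shift and turn from the pose measured when the call began, along the tool's axes at that moment; what a row does not reach only later rows make up. A row lasts 1/12 s, in which the tool goes at most 41.7 mm and 7.16 degrees, less where a joint would pass 70% of its speed; a pose out of reach is approached as far as the arm can. A call with a gripper value outside its range is refused whole. The fingers move at their own pace and stop on an object; the grip force is fixed at half the most. Time passes only in rows, so rows that repeat a pose let the fingers close. It gives the time, the measured TCP pose, the force and the opening at its end, in the units of the state.
- robot.get_obs(): the state, without advancing time (a new reading comes with each control period).
- robot.snapshot(name): name is "scene" or "top" or "wrist"; returns (picture, depth): 480x640x3 uint8, blue, green, red; 480x640 float32, m along the optical axis (not along the pixel's ray), 0 where there is no reading.
- robot.camera_info(name): a dict with "K" (3x3 intrinsics, pixels), "extrinsics" (4x4, takes a point from world to camera coordinates); the wrist camera has in their place "mount" (4x4, takes a point from camera to tool coordinates, whose origin is the TCP and whose axes are the tool frame's). Camera axes: x right, y down, z forward; pixel columns grow to the right and rows downward; lengths in m; the calibration is good to about 2 mm. A picture is of the moment at which its call begins: read the wrist's pose just before it. camera_info takes no time and is no camera call.
- robot.close_job(): hands the job in, once; it reports no verdict.
The state is a dict: "time": time; "joint_positions": joint angles; "qvel": joint speeds; "joint_torque": joint torques, N m; "tool_pos": TCP position; "ee_rot": TCP orientation; "wrist_force": force on the tool from outside, world axes, zero at the start; "wrist_torque": the same for the moment, N m; "width": finger opening in m.
Only numpy, scipy, OpenCV 4.12 (cv2) and the standard library are available. Lean on these libraries where they do the work, as an engineer would, in place of code of your own. Each camera call takes 0.05 s, during which the arm holds its last target.

## Working session

There is one attempt and no reset: what is moved stays moved. The work goes in short steps, Python scripts to look and compute and a shell command to move; the robot and the scene stay as the last step left them, time stands still between calls to the robot, and variables do not carry over. Pictures are saved under pics/ and viewed, and the job is handed in when it is done.

```bash
ls; mkdir -p pics
python3 - <<'E'
from bench import robot
import cv2,numpy as np
o=robot.get_obs();print(o)
for n in("scene","top"):
    p,d=robot.snapshot(n);cv2.imwrite(f"pics/{n}0.png",p);np.save(f"pics/{n}0.npy",d)
    print(n,robot.camera_info(n))
print(robot.camera_info("wrist"),robot.grip_point_offset)
E
```

```text
pics
{'time': 0.0, 'joint_positions': array([-1.42610288e+00,  8.79552572e-02,  1.37224281e+00, -3.43863457e-06,
        1.68357334e+00, -1.03102419e-01]), 'qvel': array([-4.86365479e-04,  3.77647943e-04,  3.76179210e-04, -6.03220065e-04,
       -8.25662874e-05, -8.57959328e-04]), 'joint_torque': array([-3.92233806e-04, -3.40179133e+01, -3.02433944e+01,  7.17359246e-02,
        3.29104986e-02, -1.67771868e-04]), 'tool_pos': array([ 0.13481216, -0.53266579,  0.20430983]), 'ee_rot': array([-3.14137182e+00,  2.16753715e-03, -1.32300060e+00]), 'wrist_force': array([ 0.68404645, -0.05581157,  1.02343132]), 'wrist_torque': array([-0.00375671,  0.00557185, -0.04436114]), 'width': 0.09380353276868783}
scene {'K': array([[460.06550016,   0.        , 313.590499  ],
       [  0.        , 460.06550016, 241.67065023],
       [  0.        ,   0.        ,   1.        ]]), 'extrinsics': array([[ 0.1263866 ,  0.99196581, -0.00550016, -0.04018763],
       [ 0.78193223, -0.103035  , -0.61478921, -0.3989908 ],
       [-0.61041659,  0.07340036, -0.78867228,  1.47104142],
       [ 0.        ,  0.        ,
[... 273 characters left out ...]
    [-0.99294673,  0.01486465, -0.11762579,  0.57691502],
       [ 0.11741011, -0.01463595, -0.99297566,  1.31323792],
       [ 0.        ,  0.        ,  0.        ,  1.        ]])}
{'K': array([[392.74220985,   0.        , 323.96831568],
       [  0.        , 392.74220985, 239.6345323 ],
       [  0.        ,   0.        ,   1.        ]]), 'mount': array([[ 9.99998455e-01, -1.56372609e-03, -8.02371188e-04,
        -2.06664910e-04],
       [ 1.71586165e-03,  9.67458635e-01,  2.53023407e-01,
        -7.46088621e-02],
       [ 3.80601630e-04, -2.53024393e-01,  9.67459824e-01,
        -1.78481453e-01],
       [ 0.00000000e+00,  0.00000000e+00,  0.00000000e+00,
         1.00000000e+00]])} 0.0188
```

View pics/top0.png

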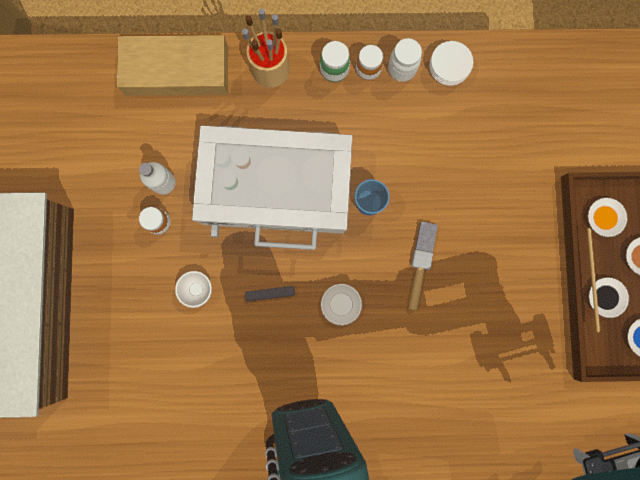

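View pics/scene0.png

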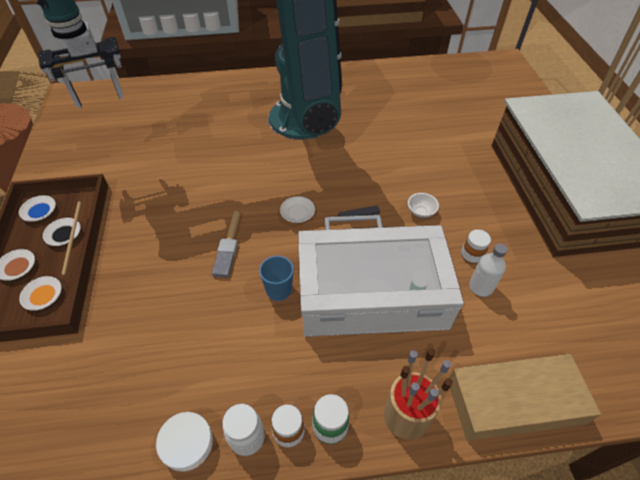

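The top view shows the case with lid corners near (201,126), (352,135), (347,230) and (193,224). The pull bar runs from about (256,245) to (315,246) and the catch tab is near (214,231). The bowl, weight and saucer lie in front, with the cup to the right and the jar and bottle to the left.

```bash
cat > h.py <<'E'
import cv2,numpy as np
from bench import robot
def ray(n,uv,z):
    c=robot.camera_info(n);K,E=c["K"],c["extrinsics"];R,t=E[:3,:3],E[:3,3]
    o=-R.T@t;d=R.T@np.linalg.inv(K)@np.array([uv[0],uv[1],1.]);return o+d*(z-o[2])/d[2]
E
python3 - <<'E'
from h import *
p=cv2.imread("pics/top0.png");d=np.load("pics/top0.npy")
hsv=cv2.cvtColor(p,cv2.COLOR_BGR2HSV)
roi=p[110:270,170:370]
cv2.imwrite("pics/crop0.png",cv2.resize(roi,None,fx=4,fy=3.75,interpolation=cv2.INTER_CUBIC))
c=robot.camera_info("top")
# world heights from depth
v,u=np.mgrid[0:480,0:640];K,E=c["K"],c["extrinsics"]
P=np.stack([(u-K[0,2])/K[0,0]*d,(v-K[1,2])/K[1,1]*d,d],-1)
W=(P-E[:3,3])@E[:3,:3]
np.save("pics/W.npy",W)
m=((abs(W[...,2]-.117)<.008)&(d>0)&(v>110)&(v<240)&(u>170)&(u<365)).astype(np.uint8)
cs,_=cv2.findContours(m,0,2);cc=max(cs,key=cv2.contourArea)
xy=np.array([ray("top",q,.117)[:2] for q in cc[:,0]],np.float32)
print(cv2.minAreaRect(xy), cv2.boxPoints(cv2.minAreaRect(xy)))
m2=((W[...,2]>.085)&(W[...,2]<.118)&(v>237)&(v<252)&(u>240)&(u<330))
q=W[m2];print("bar px",len(q),np.median(q,0)); print(u[m2].min(),u[m2].max(),v[m2].min(),v[m2].max())
for nm,uv,z in [("saucer",(342,305),.018),("bowl",(193,289),.034),("weight",(270,294),.016),("cup",(372,197),.085),("jar",(153,219),.07),("bottle",(150,170),.15)]: print(nm,ray("top",uv,z).round(3))
E
```

```text
((0.6720172762870789, 0.08914829790592194), (0.32328030467033386, 0.20797328650951385), 85.59061431884766) [[ 0.5559111  -0.06401868]
 [ 0.7632689  -0.08000816]
 [ 0.7881234   0.24231528]
 [ 0.58076566  0.25830477]]
bar px 335 [0.53124775 0.06185746 0.10826048]
254 316 238 249
saucer [ 0.403 -0.056  0.018]
bowl [0.443 0.271 0.034]
weight [0.43  0.104 0.016]
cup [ 0.633 -0.123  0.085]
jar [0.595 0.351 0.07 ]
bottle [0.685 0.337 0.15 ]
```

View pics/crop0.png

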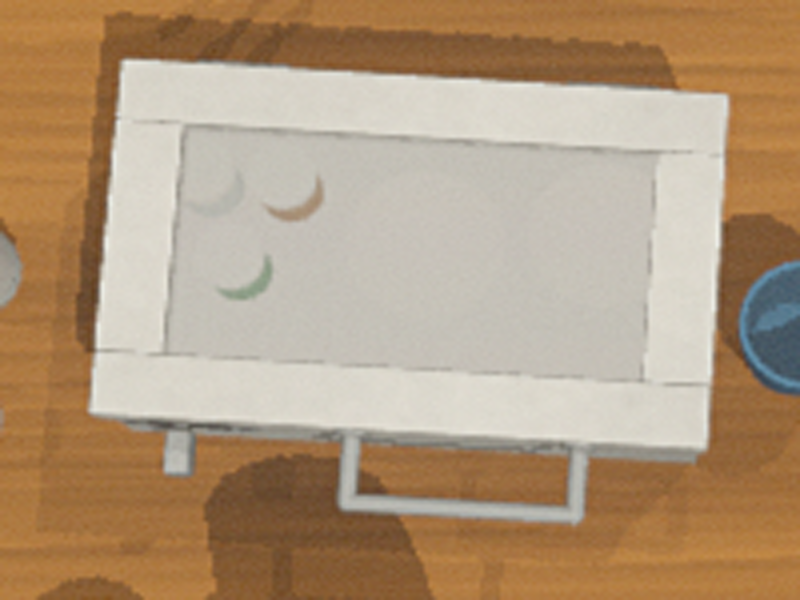

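Run:
```python
from h import *
for nm,c,z in [("barL",(346,503),.109),("barR",(576,518),.109),("tabtop",(179,448),.086),("tab lo",(179,470),.086),("tabtopL",(166,455),.086),("tabtopR",(192,455),.086)]:
    print(nm,ray("top",(170+(c[0]-1.5)/4,110+(c[1]-1.5)/3.75),z).round(4))
y=-.077;R=np.array([[np.cos(y),-np.sin(y)],[np.sin(y),np.cos(y)]]);c=np.array([.672,.089])
for nm,q in [("handle",(-.144,-.035)),("tab0",(-.119,.105)),("tab22",(-.119,.127)),("hinge",(.1,-.035))]: print(nm,c+R@q)
```

```text
barL [0.534  0.1244 0.109 ]
barR [0.5238 0.0043 0.109 ]
tabtop [0.5689 0.2156 0.086 ]
tab lo [0.5563 0.2155 0.086 ]
tabtopL [0.565  0.2225 0.086 ]
tabtopR [0.5648 0.2087 0.086 ]
handle [0.52573434 0.06518075]
tab0 [0.56142961 0.20284283]
tab22 [0.56312194 0.22477764]
hinge [0.76901136 0.04641131]
```

```bash
python3 -m inch '0 0 -5.5 0 0; -4 -4 -5.5 -0.1 0; -7 -7.5 -5.5 -0.2 0; -10 -10.8 -5.5 -0.3 0; -13 -14 -5.5 -0.4 0; -16 -17.4 -5.5 -0.5 0; -19 -20.6 -5.5 -0.6 0; -22 -24 -5.5 -0.7 0; -25 -27 -5.5 -0.8 0; -28 -30.4 -5.5 -0.9 0; -31 -33.6 -5.5 -1 0; -34 -37 -5.5 -1.1 0; -37 -40.1 -5.5 -1.2 0; -40 -43.4 -5.5 -1.246 0; -43 -46.6 -5.5 -1.246 0; -45.5 -49.4 -5.5 -1.246 0; -47.3 -51.3 -5.5 -1.246 0; -48.3 -52.4 -5.5 -1.246 0; -48.3 -52.4 -5.5 -1.246 0; -48.3 -52.4 -5.5 -1.246 0'
python3 - <<'E'
from h import *
o=robot.get_obs();print(o["tool_pos"],o["ee_rot"],o["time"],o["wrist_force"])
p,d=robot.snapshot("wrist");cv2.imwrite("pics/w1.png",p);np.save("pics/w1.npy",d);np.savez("pics/w1o.npz",p=o["tool_pos"],r=o["ee_rot"])
E
```

```text
time: 1.77
tool_pos: [0.5246, 0.066, 0.2589]
ee_rot: [-3.14, 0.003, -0.073]
wrist_force: [-0.8, -0.0, 0.6]
width: 0.0942
[0.5246431  0.06597553 0.25887957] [-3.13991925  0.00346027 -0.07282408] 1.7667 [-0.83603935 -0.03370184  0.63533383]
```

View pics/w1.png

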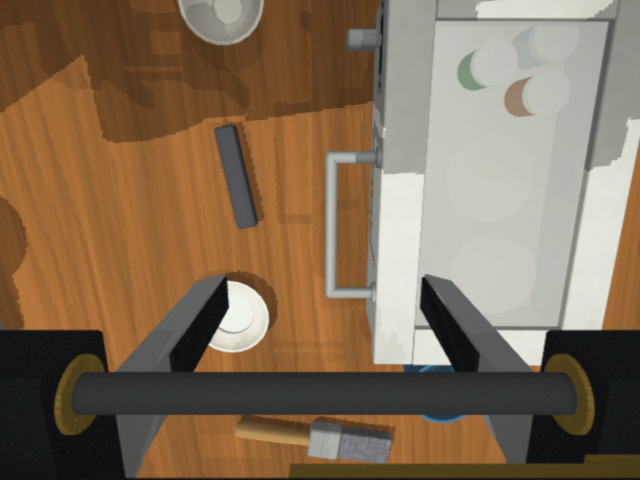

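The wrist view shows the pull bar upright at column ~332, rows 153–297. The catch thumb-piece is at about (357,39).

```bash
cat >> h.py <<'E'
from scipy.spatial.transform import Rotation as Ro
def wray(o,uv,z):
    c=robot.camera_info("wrist");R=Ro.from_euler("xyz",o["r"]).as_matrix();M=c["mount"]
    d=R@M[:3,:3]@np.linalg.inv(c["K"])@np.array([uv[0],uv[1],1.]);q=o["p"]+R@M[:3,3];return q+d*(z-q[2])/d[2]
E
python3 - <<'E'
from h import *
o=np.load("pics/w1o.npz");p=cv2.imread("pics/w1.png")
print(p[170,320:345].mean(-1).astype(int),p[280,320:345].mean(-1).astype(int))
a,b=wray(o,(331.5,160),.106),wray(o,(331.5,290),.106);print(a,b,wray(o,(331.5,225),.106))
for uv in [(348,39),(364,39),(357,29),(357,50)]:print(uv,wray(o,uv,.086))
print(wray(o,(375,360),.117),wray(o,(375,100),.117))
E
```

```text
[ 96  93  92  95  99 113 137 155 169 179 185 182 177 170 158 143 123 103
  92  91  88  87  88  89  88] [114 112 111 107 109 130 150 167 181 190 185 178 170 157 139 119 104  97
  94  91  88  88  89  91  92]
[0.5354826  0.12112551 0.106     ] [0.52746447 0.00630047 0.106     ] [0.53164435 0.06615919 0.106     ]
(348, 39) [0.55590167 0.21571207 0.086     ]
(364, 39) [0.56892005 0.21473168 0.086     ]
(357, 29) [0.56361986 0.22255242 0.086     ]
(357, 50) [0.56278496 0.20692916 0.086     ]
[ 0.56255224 -0.06055228  0.117     ] [0.57198414 0.16456636 0.117     ]
```

```bash
python3 -m inch '0.5 0.1 0 0 0.65; 0.5 0.1 3 0 0.65; 0.5 0.1 6 0 0.65; 0.5 0.1 9 0 0.65; 0.5 0.1 11 0 0.65; 0.5 0.1 12.5 0 0.65; 0.5 0.1 13 0 0.65; 0.5 0.1 13 0 0.65;0.5 0.1 13 0 0.65'
python3 - <<'E'
from h import *
o=robot.get_obs()
p,d=robot.snapshot("wrist");cv2.imwrite("pics/w2.png",p);np.savez("pics/w2o.npz",p=o["tool_pos"],r=o["ee_rot"])
p,d=robot.snapshot("scene");cv2.imwrite("pics/s2.png",cv2.resize(p[170:350,280:480],None,fx=4,fy=3.3))
E
```

```text
time: 2.57
tool_pos: [0.529, 0.0621, 0.1305]
ee_rot: [-3.141, 0.001, -0.077]
wrist_force: [0.2, 0.1, 0.0]
width: 0.0374
```

View pics/w2.png

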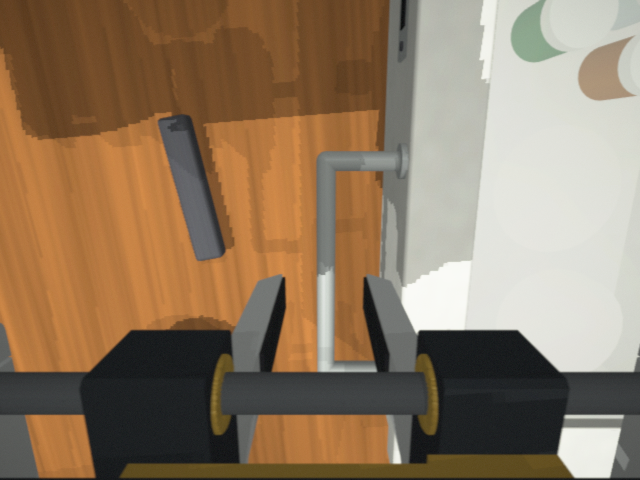

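View pics/s2.png

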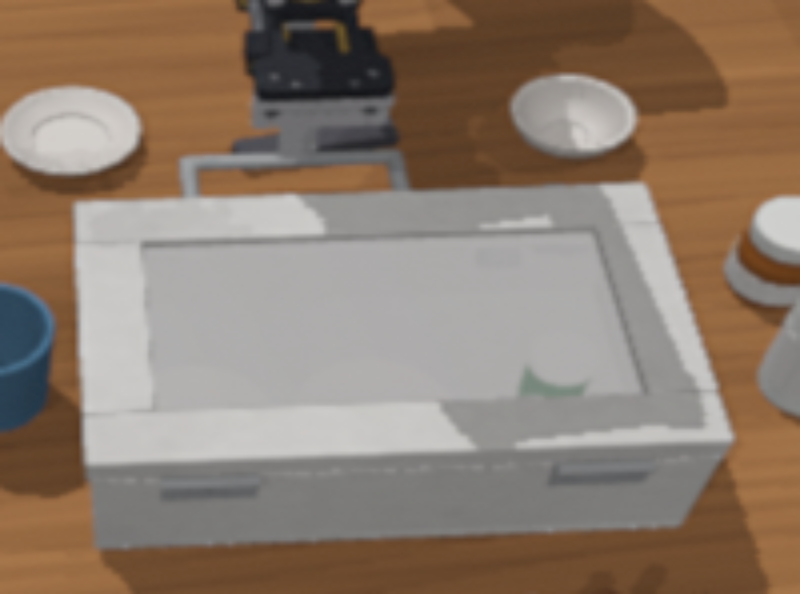

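Wrist view: the fingertips straddle the bar, with the bar at column ~325 midway between the tips at ~283 and ~367. Descending next.

```bash
python3 -m inch '0 0 1.5 0 0.65; 0 0 3 0 0.65; 0 0 4 0 0.65; 0 0 4.4 0 0.65; 0 0 4.4 0 0.65; 0 0 4.4 0 0.65'
```

```text
time: 3.17
tool_pos: [0.5301, 0.0627, 0.088]
ee_rot: [-3.14, -0.001, -0.076]
wrist_force: [-0.3, -0.4, -0.0]
width: 0.0329
```

```bash
python3 -m inch '0 0 0 0 0.8; 0 0 0.1 0 0.85;0 0 0.1 0 0.9; 0 0 0.1 0 1;0 0 0.1 0 1;0 0 0.1 0 1;0 0 0.1 0 1;0 0 0.1 0 1'
```

```text
time: 3.83
tool_pos: [0.5298, 0.0628, 0.0874]
ee_rot: [-3.14, -0.001, -0.076]
wrist_force: [-3.4, 1.1, 5.0]
width: 0.0091
```

```bash
python3 -m inch '0 0 -0.1 0 1; 0 0 -0.2 0 1; 0 0 -0.3 0 1; 0 0 -0.3 0 1'; python3 -m inch '0 0 -0.1 0 1; 0 0 -0.2 0 1; 0 0 -0.2 0 1'
```

```text
time: 4.17
tool_pos: [0.5299, 0.0627, 0.0898]
ee_rot: [-3.14, -0.001, -0.076]
wrist_force: [1.6, -0.6, -3.8]
width: 0.009
time: 4.42
tool_pos: [0.53, 0.0627, 0.0917]
ee_rot: [-3.14, -0.001, -0.076]
wrist_force: [1.4, -0.2, -4.3]
width: 0.0087
```

```bash
python3 -m inch '0 0 -0.1 0 1; 0 0 -0.2 0 1; 0 0 -0.2 0 1'; python3 -m inch '0 0 -0.1 0 1; 0 0 -0.1 0 1; 0 0 -0.1 0 1'
```

```text
time: 4.67
tool_pos: [0.5302, 0.0627, 0.094]
ee_rot: [-3.14, -0.001, -0.076]
wrist_force: [2.1, 0.1, -3.8]
width: 0.0089
time: 4.92
tool_pos: [0.5303, 0.0627, 0.0951]
ee_rot: [-3.14, -0.001, -0.076]
wrist_force: [2.8, 0.0, -4.1]
width: 0.0091
```

```bash
python3 -m inch '0 0 -0.1 0 1; 0 0 -0.1 0 1; 0 0 -0.1 0 1'; python3 -m inch '0 0 -0.1 0 1; 0 0 -0.1 0 1; 0 0 -0.1 0 1'; python3 -m inch '0 0 -0.1 0 1; 0 0 -0.1 0 1; 0 0 -0.1 0 1'
```

```text
time: 5.17
tool_pos: [0.5304, 0.0627, 0.0962]
ee_rot: [-3.14, -0.002, -0.076]
wrist_force: [3.0, -0.2, -4.9]
width: 0.0089
time: 5.42
tool_pos: [0.5305, 0.0627, 0.0973]
ee_rot: [-3.14, -0.002, -0.076]
wrist_force: [2.5, 1.1, -3.8]
width: 0.0088
time: 5.67
tool_pos: [0.5306, 0.0627, 0.0984]
ee_rot: [-3.14, -0.002, -0.076]
wrist_force: [2.7, 1.2, -4.2]
width: 0.0089
```

Force stays at about 4 N well past the play (11 mm, or 0.045 rad), so the lid looks free. I'll work out the arc.

Run:
```python
import numpy as np
f=lambda t:np.array([-.244*np.cos(t)+.011*np.sin(t)+.244, .244*np.sin(t)+.011*np.cos(t)-.011])*100
b=f(.045)
for t in [.045,.07,.1,.13,.16,.2,.24,.28,.32,.36,.4,.44,.48,.52,.56,.6,.65,.7,.75,.8,.85,.9,.95,1,1.05,1.08]: print(t,(f(t)-b).round(2))
```

```text
0.045 [0. 0.]
0.07 [0.06 0.61]
0.1 [0.16 1.33]
0.13 [0.27 2.06]
0.16 [0.41 2.78]
0.2 [0.63 3.73]
0.24 [0.89 4.67]
0.28 [1.18 5.6 ]
0.32 [1.51 6.52]
0.36 [1.88 7.43]
0.4 [2.28 8.32]
0.44 [2.72 9.19]
0.48 [ 3.19 10.05]
0.52 [ 3.7  10.88]
0.56 [ 4.24 11.7 ]
0.6 [ 4.81 12.49]
0.65 [ 5.57 13.45]
0.7 [ 6.37 14.36]
0.75 [ 7.22 15.24]
0.8 [ 8.12 16.07]
0.85 [ 9.05 16.86]
0.9 [10.02 17.6 ]
0.95 [11.03 18.29]
1 [12.07 18.93]
1.05 [13.14 19.52]
1.08 [13.8  19.84]
```

```bash
python3 -m inch '0.02 0 -0.2 0 1; 0.04 0 -0.4 0 1; 0.06 0 -0.6 0 1; 0.1 0 -0.9 0 1; 0.16 0 -1.33 0 1; 0.16 0 -1.33 0 1; 0.16 0 -1.33 0 1'
python3 - <<'E'
from h import *
p,d=robot.snapshot("scene");cv2.imwrite("pics/s3.png",cv2.resize(p[170:350,280:480],None,fx=4,fy=3.3))
E
```

```text
time: 6.25
tool_pos: [0.5322, 0.0625, 0.1121]
ee_rot: [-3.14, -0.002, -0.076]
wrist_force: [2.3, 0.3, -4.7]
width: 0.0087
```

View pics/s3.png

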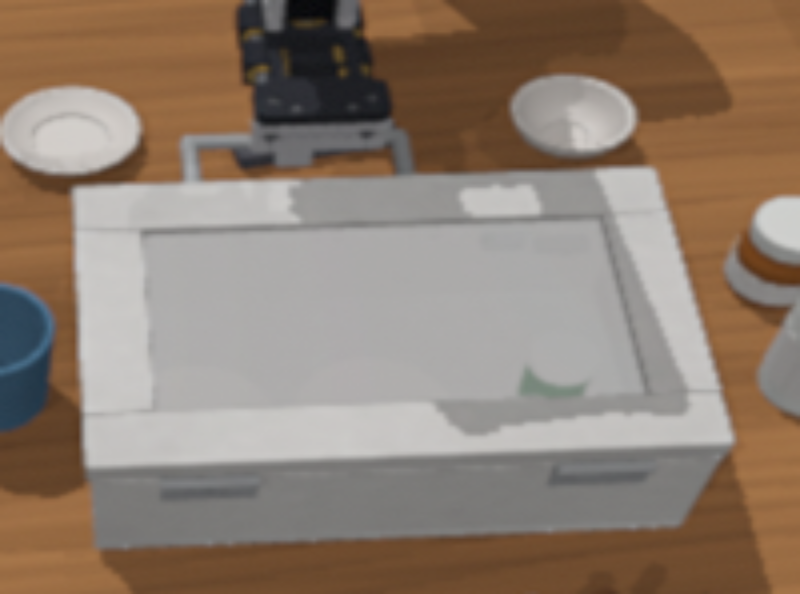

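The lid's front edge rose with the pull (front-edge row 195→178, bar 158→138 in the crop), so the lid is free and the catch can stay put. Raising along the arc.

```bash
python3 -m inch '0.05 0 -0.36 0 1; 0.11 0 -0.73 0 1; 0.18 0 -1.09 0 1; 0.25 0 -1.45 0 1; 0.36 0 -1.92 0 1; 0.47 0 -2.4 0 1; 0.6 0 -2.87 0 1; 0.73 0 -3.34 0 1; 0.87 0 -3.8 0 1; 1.02 0 -4.27 0 1; 1.18 0 -4.73 0 1; 1.35 0 -5.19 0 1; 1.53 0 -5.65 0 1; 1.72 0 -6.1 0 1; 1.92 0 -6.55 0 1; 2.12 0 -6.99 0 1; 2.12 0 -6.99 0 1; 2.12 0 -6.99 0 1'
```

```text
time: 7.8
tool_pos: [0.5527, 0.061, 0.1822]
ee_rot: [-3.14, -0.002, -0.076]
wrist_force: [-0.9, 0.9, -3.5]
width: 0.0088
```

```bash
python3 -m inch '0.21 0 -0.44 0 1; 0.44 0 -0.87 0 1; 0.67 0 -1.3 0 1; 0.91 0 -1.73 0 1; 1.16 0 -2.15 0 1; 1.42 0 -2.56 0 1; 1.69 0 -2.97 0 1; 1.96 0 -3.38 0 1; 2.24 0 -3.78 0 1; 2.53 0 -4.17 0 1; 2.91 0 -4.65 0 1; 3.29 0 -5.13 0 1; 3.69 0 -5.59 0 1; 4.09 0 -6.04 0 1; 4.51 0 -6.49 0 1; 4.94 0 -6.92 0 1; 4.94 0 -6.92 0 1; 4.94 0 -6.92 0 1'
python3 - <<'E'
from h import *
p,d=robot.snapshot("scene");cv2.imwrite("pics/s4.png",p)
E
```

```text
time: 9.3
tool_pos: [0.6019, 0.0571, 0.2534]
ee_rot: [-3.14, -0.003, -0.076]
wrist_force: [-5.6, 1.9, 1.8]
width: 0.0092
```

View pics/s4.png

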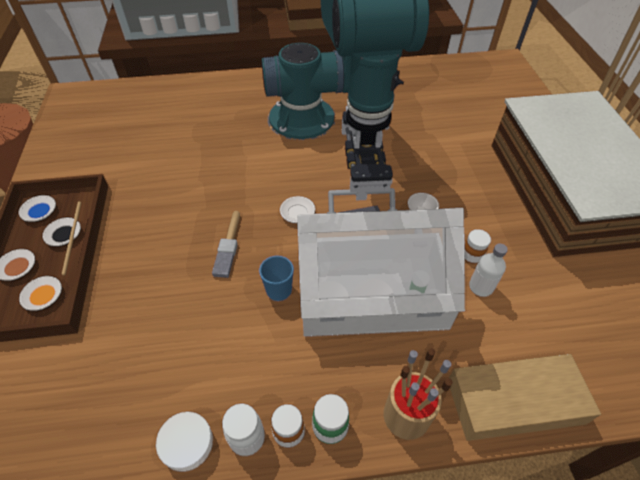

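The scene view shows the lid up at roughly 43°, bar in the fingers, and the bystanders where they were. There's a small radial load, so I'll bias the next arc about 1 mm outward.

```bash
python3 -m inch '0.25 0 -0.35 0 1; 0.57 0 -0.72 0 1; 0.85 0 -0.95 0 1; 1.25 0 -1.27 0 1; 1.72 0 -1.67 0 1; 2.2 0 -2.04 0 1; 2.69 0 -2.41 0 1; 3.2 0 -2.76 0 1; 3.7 0 -3.1 0 1; 4.2 0 -3.42 0 1; 4.74 0 -3.74 0 1; 5.1 0 -3.95 0 1; 5.5 0 -4.17 0 1; 5.8 0 -4.32 0 1; 5.8 0 -4.32 0 1; 5.8 0 -4.32 0 1; 5.8 0 -4.32 0 1'
python3 - <<'E'
from h import *
o=robot.get_obs();print(o["joint_positions"],abs(o["qvel"]).max())
p,d=robot.snapshot("scene");cv2.imwrite("pics/s5.png",p);np.save("pics/s5.npy",d)
p,d=robot.snapshot("wrist");cv2.imwrite("pics/w5.png",p)
p,d=robot.snapshot("top");cv2.imwrite("pics/t5.png",p)
E
```

```text
time: 10.77
tool_pos: [0.6593, 0.0527, 0.2973]
ee_rot: [-3.14, -0.003, -0.076]
wrist_force: [-1.6, 0.7, -2.0]
width: 0.0094
[-6.71049123e-03  3.48520751e-01  8.79201048e-01  1.45988115e-03
  1.91082277e+00  6.95817010e-02] 0.007228576102934725
```

View pics/s5.png

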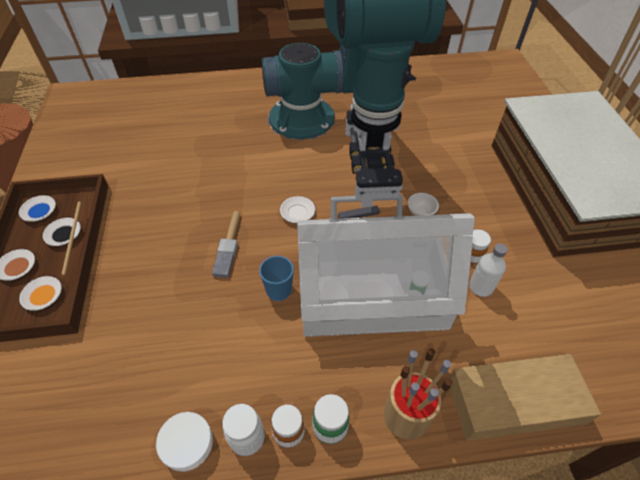

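View pics/w5.png

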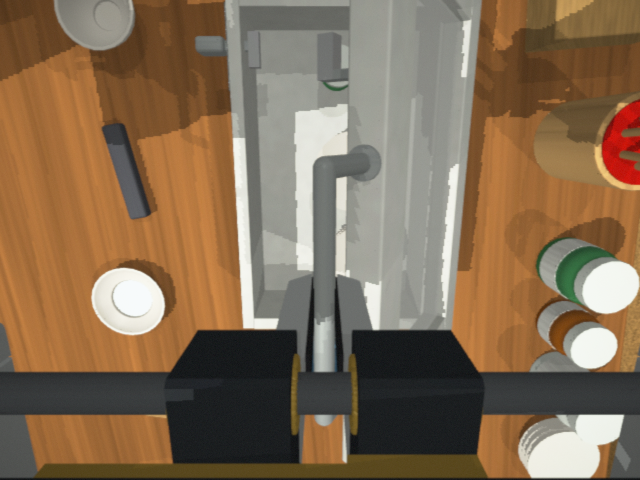

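View pics/t5.png

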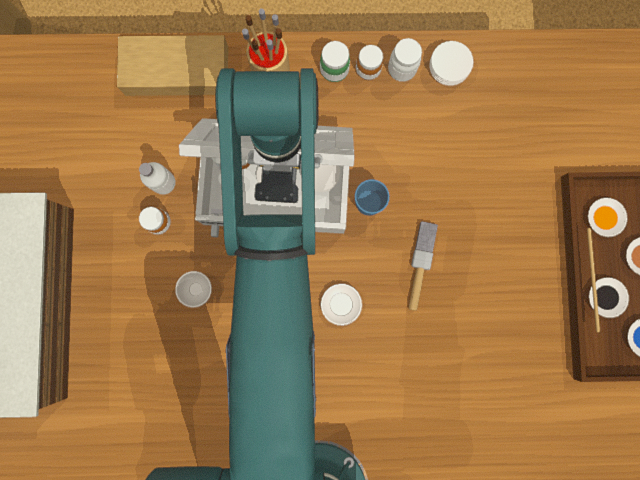

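The lid is held at about 60° with the bar between the fingers (wrist view, bar at column ~325). The tab is still at (214,231) and the bystanders haven't moved. I'll check that it stays still, then hand in.

```bash
python3 -m inch '0 0 0 0 1; 0 0 0 0 1; 0 0 0 0 1; 0 0 0 0 1; 0 0 0 0 1; 0 0 0 0 1'
python3 - <<'E'
from h import *
import math
o=robot.get_obs();z=o["tool_pos"][2]-.0872
from scipy.optimize import brentq
print(brentq(lambda t:.244*math.sin(t)+.011*math.cos(t)-.011-z,.5,1.3),abs(o["qvel"]).max(),o["wrist_force"])
a=cv2.imread("pics/top0.png");b=cv2.imread("pics/t5.png")
print("tab diff",cv2.absdiff(a[226:238,208:222],b[226:238,208:222]).mean())
robot.close_job()
E
```

```text
time: 11.42
tool_pos: [0.6591, 0.0527, 0.2972]
ee_rot: [-3.14, -0.002, -0.076]
wrist_force: [-2.1, 1.0, -1.6]
width: 0.0089
1.0855663582355135 0.0011954252227582994 [-2.1494873   0.99198753 -1.60829535]
tab diff 33.779761904761905
the job is handed in; nothing more can be done
```

The lid is open at about 62° (1.09 rad) and the gripper is holding it still. I handed the job in at 11.4 s.

**Trying the lid:** I gripped the pull and lifted it gently. The lid rose past its play at a steady 4–5 N and kept going, so it wasn't caught. I never touched the catch, and raised the lid along its arc without letting go of the pull.

**Last checks:**
- **Hold:** the arm was still. The fingers are closed on the bar at about 9 mm opening, and the wrist force was about 2.8 N. The angle comes from how far the gripper rose, not from a direct measurement of the lid.
- **Catch:** by eye, the catch is at the same place in the top view, around pixel (214,231). My before-and-after picture comparison there gave a mean difference of 34. That was not a clean match and I didn't look into it. The raised lid and arm change the shading in that area.
- **Other things on the table:** in the pictures the saucer, bowl, cup, jar, bottle and brush looked unmoved. The weight was hidden by the arm in the final top view but looked unmoved in the wrist view. I checked these by eye only.

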